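Clear the refills into the supply box with the sorting tray

TASK

Clear the desk: collect all the loose staple boxes and the pink highlighter (whichever of them are lying about) in the green sorting tray, then carry the tray to the supply box and, with its lid standing open, tip the tray with its open lip low over the box so that they slide off into it together. Leave everything tidy: all of them inside the box, the lid closed again, and the empty tray parked on the sloped rest, flat on it with its open lip down against the stop. Do not knock over or push aside the pen cup or the glue stick.

Things in the scene. Friction and masses are not known exactly. Their poses are not given: they have to be found in the camera images.
- staples_1: yellow box of staples, 36 x 62 x 20 mm (own x, y, z), 50 g; origin at the centre of its underside. There are up to four; an absent one reads None.
- staples_2: yellow box of staples, 36 x 62 x 20 mm (own x, y, z), 50 g; origin at the centre of its underside. There are up to four; an absent one reads None.
- staples_3: yellow box of staples, 36 x 62 x 20 mm (own x, y, z), 50 g; origin at the centre of its underside. There are up to four; an absent one reads None.
- staples_4: yellow box of staples, 36 x 62 x 20 mm (own x, y, z), 50 g; origin at the centre of its underside. There are up to four; an absent one reads None.
- marker: pink highlighter lying flat, 18 x 122 x 15 mm (long along its own y), 20 g; origin at the centre of its underside. May be absent (None).
- tray: green sheet-metal sorting tray (scoop), 158 mm long (own x), 186 mm wide (own y), 250 g, floor 3 mm thick; origin at the centre of its underside. Side walls (y = +-93 mm) 18 mm high, rear wall (x = -79 mm) 26 mm high; the +x end is open. Slick floor: pieces stay put when level, slide off when tipped lip-down by 0.45 rad or more (0.6 to 0.75 rad empties it quickly)
- tray_grip (a point): middle of the black grip tab on the tray's rear wall, 52 mm above the tray's underside: hold it here from above, fingers closing along the tray's x. The tab is 60 mm wide (y), 12 mm thick (tray x from -79 to -67 mm), its top 74 mm above the underside. Axes as the tray
- tray_lip (a point): middle of the tray's open edge, at the underside; axes as the tray (x points out of the open end)
- supply_box: grey plastic supply box fixed to the desk, 235 (own x) x 210 (own y) x 85 mm high, walls and floor 4 mm; origin at the centre of its underside, own -x side roughly to the robot
- supply_box_in (a point): centre of the inner floor of the supply box, 4 mm above its underside; axes as the box
- lid (a joint): angle of the box's blue lid: 0 shut, grows as it opens upward, 1.57 upright, 1.75 end stop. Stiff hinge: the lid stays where it is left (about 2 N at the knob moves it). It turns about the box's own y along the +x rim; hinge line 117 mm from the box's centre, 85 mm above its underside. The lid is 5 mm thick
- lid_handle (a point): centre of the round black knob on top of the lid, 205 mm from the hinge line, 40 mm above the lid's underside; moves and turns with the lid about the hinge, so it is behind the lid when that stands upright. Knob 28 mm across; pinched with the fingers closing along the box's y, it can turn between the pads as the lid swings
- rest_bed: bed of the dark steel sloped rest, fixed to the desk: a strip 90 mm wide (own y), 145 mm long, sloping 20 degrees down toward the robot. Origin: on its upper face at the foot of the 16 mm stop at the low end, 32 mm above the desk; x points up the slope, z square out of the bed. The parked tray lies flat on it, overhanging both sides, tray_lip at this origin, tray x down the slope
- pen_cup: grey wire-mesh cup with pens, 103 x 87 x 164 mm, a bystander; origin at the middle of its underside
- glue: red and yellow glue stick standing upright, 26 mm across, 92 mm high, a bystander; origin at the middle of its underside

How it is judged:
By the outcome, as a careful person would: the job done as asked, in the order asked, and still so for the second after the job is handed in, with the robot touching nothing.
Of staples_1, staples_2, staples_3, staples_4, marker only 3 to 5 are there at a start; the rules pass over those that are not, and their reading is None.
At some moment in a run one of staples_1, staples_2, staples_3, staples_4, marker may be knocked a few centimetres aside while the robot is not near it.
Once in a run the grip may slacken for a moment while it holds something.
It also fails if it takes over 210 s, if anything falls off the work surface, if the arm or the gripper's body presses on something with over 40 N, if the wrist force passes 120 N, or if a joint passes its speed limit or range.

ROBOT

A 6-joint arm with a two-finger parallel gripper is mounted at the origin on a cart in front of the work surface, level with it; the furniture and walls round the work are solid. World frame = base frame: x ahead of the robot, y to its left, z up, the work surface at z = 0. Lengths are in m, angles in rad, forces in N, time in s.
With the tool pointing down it reaches from about 0.25 to 0.775 m from the base axis. Payload 4 kg.
Tool frame: the origin (TCP) lies midway between the tips of the shut fingers; the grasp point (between the pads) lies 19 mm behind it (grip_depth is the distance from the TCP to the grasp point, in m); z points along the fingers, y is the line along which they close (so a half turn about z gives the same grasp; the last joint's range is limited). The gripper opens to 85 mm and grips with 20 to 120 N. Pads are 22 mm wide; open, the fingers measure 114 mm over their backs; the gripper's body (76 mm by 85 mm) begins 54 mm behind the grasp point. The pads swing forward as they close: fully open they stand 13 mm farther back than shut.
Start: joints at [-1.429, 0.087, 1.371, -0, 1.684, -0.103], TCP at [0.133, -0.534, 0.231] pointing down, gripper open.
Joint ranges: [-3.1, 3.1], [-0.76, 2.03], [0.27, 2.55], [-1.08, 4.22], [0.17, 2.65], [-2.57, 2.57]. Speed limits (rad/s): [2.79, 2.79, 3.14, 3.14, 3.14, 3.14].

INTERFACE

Orientations are given as a unit quaternion [x, y, z, w].
In Python, from workcell import reach, line_to, set_joints, release, grab, sleep, solve_ik, grab_frame, MotionError, finish_job, current_time, current_q, current_qd, current_joint_efforts, current_eef_pos, current_eef_rot, current_contact_force, current_wrist_torque, current_finger_gap, current_finger_force, grip_depth gives the robot as it stands. Calls block until the motion is done:
- reach(position, orientation): joint-space move of the TCP to a pose.
- line_to(position, rate=0.15, rotation=None, stop_force=None): straight line of the TCP; rotation=None keeps the orientation; rate is the mean speed in m/s. With stop_force (N) it stops when the force on the tool has changed by that much, and returns True; else False.
- set_joints(angles): joint-space move.
- release() and grab(): open the fingers fully, or close them until they stop; the grip force is fixed at half the most.
- sleep(seconds).
- solve_ik(position, orientation): joint angles nearest the present ones, or None.
- grab_frame(name): name is "scene" or "top" or "wrist"; returns a dict with "pixels" (384x512x3 uint8, red, green, blue), "fx", "fy", "cx", "cy" (pixels), "position" and "rotation" of the camera in the world; the wrist camera has in their place "tool_from_camera" (4x4, takes a point from camera to tool coordinates, whose origin is the TCP and whose axes are the flange's). Camera axes: x right, y down, z forward; pixel columns grow to the right and rows downward; lengths in m; the calibration is good to about 2 mm. A picture is of the moment at which its call begins: read the wrist's pose just before it. There is no depth.
A pose or a line that the arm cannot do raises MotionError and nothing moves.
- finish_job(): hands the job in; it is judged then, once.
Readings, each from a call of its own:
- current_time(): time.
- current_q(): joint angles.
- current_qd(): joint speeds.
- current_joint_efforts(): joint torques, N m.
- current_eef_pos(): TCP position.
- current_eef_rot(): TCP orientation.
- current_contact_force(): force on the tool from outside, world axes, zero at the start.
- current_wrist_torque(): the same for the moment, N m.
- current_finger_gap(): finger opening in m.
- current_finger_force(): force on a finger pad.
Only numpy, scipy, OpenCV 4.12 (cv2) and the standard library are available. Lean on these libraries where they do the work, as an engineer would, in place of code of your own. Each camera call takes 0.05 s, during which the arm holds its last target. There are 200 camera calls.

## Working session

There is one attempt and no reset: what is moved stays moved. The work goes in short steps, each a Python script; the robot and the scene stay as the last script left them, time stands still between calls to the robot, and variables do not carry over. Pictures are saved under pics/ and viewed, at most 19 in all, crops included, and the job is handed in when it is done.

```bash
ls; mkdir -p pics; python3 - <<'E'
from workcell import *
import cv2
for n in("scene","top"):
    f=grab_frame(n); cv2.imwrite(f"pics/{n}0.png",f["pixels"][:,:,::-1])
    print(n,f["fx"],f["fy"],f["cx"],f["cy"],f["position"],f["rotation"])
f=grab_frame("wrist");print(f["fx"],f["tool_from_camera"]);print(current_time(),current_eef_rot(),grip_depth)
E
```

```text
pics
workcell.py
scene 401.61156822840815 401.61156822840815 248.49089313969202 187.24398331988832 [0.05769259 0.76672609 0.79546958] [-0.23573026  0.86307001 -0.42761383  0.12918132]
top 407.3335035391938 407.3335035391938 251.57010424237515 195.68305602673527 [ 0.49653424 -0.03810983  1.22554837] [ 0.71362347 -0.6992025   0.02270552 -0.03663144]
312.69148406252094 [[-1.05394922e-03 -9.58050236e-01 -2.86598385e-01  7.26740942e-02]
 [ 9.99999408e-01 -1.08695589e-03 -4.39299261e-05  3.38010237e-04]
 [-2.69432727e-04 -2.86598262e-01  9.58050815e-01 -1.42835919e-01]
 [ 0.00000000e+00  0.00000000e+00  0.00000000e+00  1.00000000e+00]]
0.15 [ 9.92520505e-01  1.22074901e-01 -2.23099143e-05 -8.74872877e-04] 0.0187
```

View pics/scene0.png

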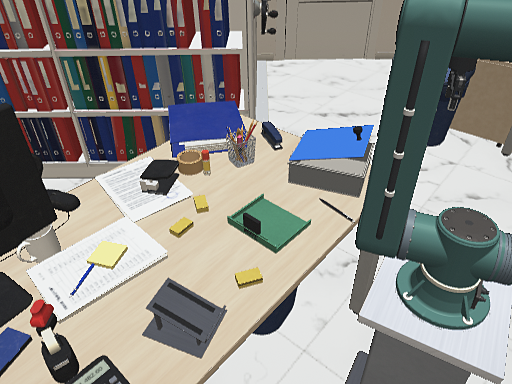

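View pics/top0.png

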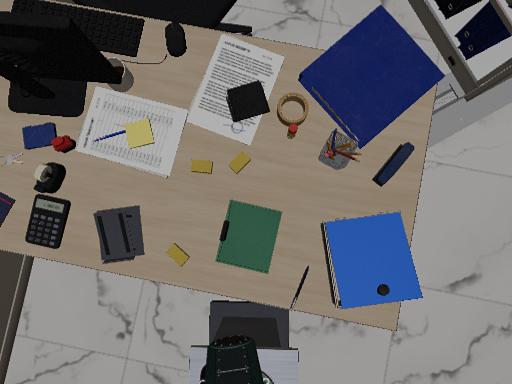

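The scene shows three yellow staple boxes: top px (202,166), (240,161) and (178,254). There is no pink marker. The tray is at (249,237) with its grip on the left, the supply box is on the right with its knob at (383,290), and the rest is at (120,235). Next I'll measure them.

```bash
cat > h.py <<'E'
from workcell import *
import numpy as np, cv2
from scipy.spatial.transform import Rotation as R
def cam(n):
    if n=="wrist":
        p=np.array(current_eef_pos());r=R.from_quat(current_eef_rot())
        f=grab_frame(n);T=np.array(f["tool_from_camera"])
        return f,p+r.apply(T[:3,3]),r.as_matrix()@T[:3,:3]
    f=grab_frame(n);q=np.array(f["rotation"])
    return f,np.array(f["position"]),(R.from_quat(q).as_matrix() if q.size==4 else q)
def ray(c,uv):
    f,p,M=c;uv=np.atleast_2d(uv).astype(float)
    d=np.c_[(uv[:,0]-f["cx"])/f["fx"],(uv[:,1]-f["cy"])/f["fy"],np.ones(len(uv))]@M.T
    return p,d
def onz(c,uv,z):
    p,d=ray(c,uv); return p+d*((z-p[2])/d[:,2])[:,None]
def proj(c,X):
    f,p,M=c;x=(np.atleast_2d(X)-p)@M
    return np.c_[x[:,0]/x[:,2]*f["fx"]+f["cx"],x[:,1]/x[:,2]*f["fy"]+f["cy"]]
def tri(c1,u1,c2,u2):
    A=[];b=[]
    for c,u in((c1,u1),(c2,u2)):
        p,d=ray(c,u);d=d[0]/np.linalg.norm(d[0]);P=np.eye(3)-np.outer(d,d);A.append(P);b.append(P@p)
    return np.linalg.lstsq(np.vstack(A),np.hstack(b),rcond=None)[0]
def mask(c,lo,hi):
    return cv2.inRange(cv2.cvtColor(c[0]["pixels"],cv2.COLOR_RGB2HSV),lo,hi)
def blobs(m,amin=60):
    cs,_=cv2.findContours(m,cv2.RETR_EXTERNAL,cv2.CHAIN_APPROX_NONE)
    return [k for k in cs if cv2.contourArea(k)>amin]
def rect(c,k,z):
    """min-area rectangle of a contour cast on plane z: centre, long-axis yaw, sizes"""
    P=onz(c,k.reshape(-1,2),z)[:,:2].astype(np.float32)
    (cx,cy),(w,h),a=cv2.minAreaRect((P*1000))
    if w<h: w,h,a=h,w,a+90
    return np.array([cx,cy])/1000,np.deg2rad(a),w,h
def down(yaw):
    """tool down; tool y (closing line) at angle yaw+90 => tool x along yaw"""
    return (R.from_euler('z',yaw)*R.from_quat([1,0,0,0])).as_quat()
YEL=((20,120,90),(34,255,255))
E
python3 - <<'E'
from h import *
t=cam("top");s=cam("scene")
for n,c in(("top",t),("scene",s)):
  print(n)
  for k in blobs(mask(c,*YEL),40):
    print(' yel',k.reshape(-1,2).mean(0),*[np.round(v,3) for v in rect(c,k,.02)])
  print(' pink',[k.reshape(-1,2).mean(0) for k in blobs(mask(c,(145,80,80),(175,255,255)),20)])
  for nm,lo,hi,z in(("green",(60,80,40),(85,255,255),.0),("blue",(100,150,120),(115,255,255),.09)):
    for k in blobs(mask(c,lo,hi),800):
      ap=cv2.approxPolyDP(k,5,True)[:,0]; print(nm,ap.tolist(),np.round(onz(c,ap,z)[:,:2],3).tolist())
def crop(c,x0,y0,x1,y1,s,n): cv2.imwrite(n,cv2.resize(c[0]["pixels"][y0:y1,x0:x1,::-1],None,fx=s,fy=s,interpolation=2))
a=cv2.resize(t[0]["pixels"][190:320,80:280,::-1],None,fx=4,fy=4,interpolation=2)
cv2.imwrite("pics/topc.png",a)
crop(s,140,110,380,350,2.5,"pics/scc.png")
crop(t,310,190,440,320,4,"pics/boxc.png")
E
```

```text
top
 yel [176.97916667 254.5625    ] [0.42  0.203] 0.822 60.865 35.079
 yel [201.16949153 165.71186441] [0.684 0.14 ] 1.497 61.091 36.93
 yel [239.26666667 161.51111111] [0.699 0.026] 2.374 61.563 34.195
 pink []
green [[230, 200], [216, 261], [267, 273], [281, 212]] [[0.585, 0.052], [0.402, 0.089], [0.37, -0.064], [0.552, -0.102]]
blue [[399, 212], [325, 223], [342, 308], [421, 297]] [[0.555, -0.424], [0.52, -0.22], [0.29, -0.267], [0.324, -0.481]]
scene
 yel [248.10714286 278.20238095] [0.415 0.21 ] 0.864 63.905 48.9
 yel [112.22077922 260.81818182] [0.748 0.336] 1.242 89.313 45.45
 yel [180.94545455 226.56363636] [0.677 0.148] 1.493 70.875 49.964
 yel [200.76470588 203.62745098] [0.691 0.035] 2.373 79.116 34.549
 yel [205.96153846 165.34615385] [ 0.798 -0.141] 2.297 56.137 24.2
 yel [106.95336788  79.74611399] [ 1.717 -0.541] 2.468 753.628 46.632
 pink []
green [[227, 216], [246, 233], [243, 212], [260, 220], [259, 235], [249, 229], [258, 237], [248, 234], [275, 252], [310, 222], [263, 194]] [[0.602, 0.026], [0.513, 0.06], [0.569, -0.014], [0.506, -0.008], [0.477, 0.049], [0.514, 0.042], [0.475, 0.057], [0.506, 0.061], [0.406, 0.085], [0.374, -0.073], [0.56, -0.122]]
blue [[373, 125], [361, 126], [360, 140], [354, 126], [307, 130], [289, 159], [363, 156]] [[0.357, -0.573], [0.392, -0.545], [0.363, -0.447], [0.414, -0.533], [0.55, -0.424], [0.521, -0.222], [0.321, -0.354]]
blue [[234, 101], [168, 106], [171, 142], [225, 137], [229, 126], [233, 131], [242, 123], [243, 129]] [[0.912, -0.502], [1.122, -0.335], [0.925, -0.119], [0.78, -0.239], [0.812, -0.313], [0.779, -0.289], [0.783, -0.356], [0.755, -0.319]]
```

View pics/topc.png

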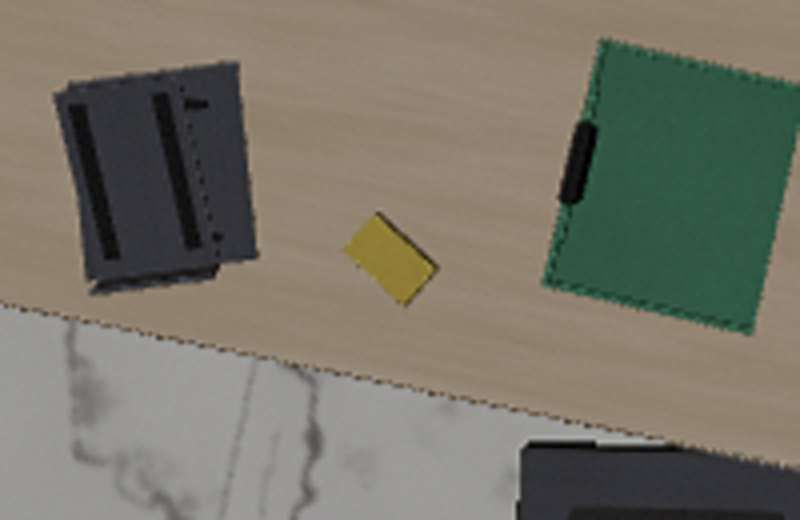

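View pics/scc.png

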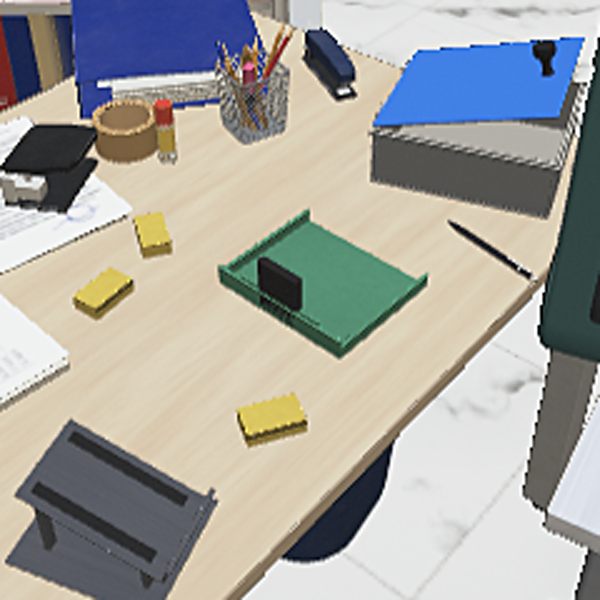

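View pics/boxc.png

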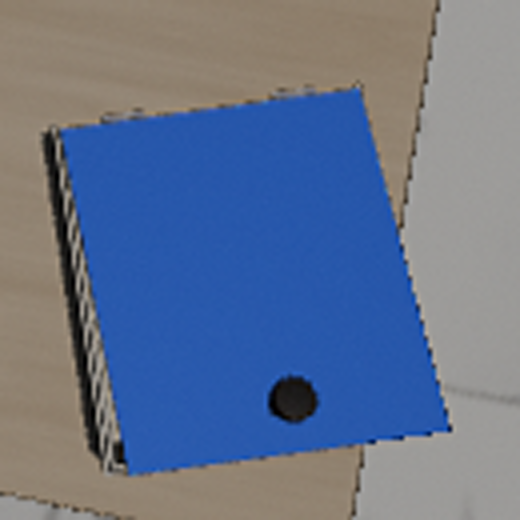

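Only three staple boxes are present, and the lid starts ajar. I'll pick the staple boxes first, checking each one with the wrist camera, and take a picture of the rest on the way.

```bash
cat >> h.py <<'E'
def wrapj(p,yaws):
    q0=np.array(current_q());best=None
    for y in yaws:
        q=solve_ik(list(p),list(down(y)))
        if q is not None and (best is None or abs(q[5])<best[0]): best=(abs(q[5]),y)
    return best[1]
def staples(c,near=None):
    out=[]
    for k in blobs(mask(c,*YEL),40):
        r=rect(c,k,.02)
        if 50<r[2]<72 and 28<r[3]<46: out.append(r)
    if near is not None: out=sorted(out,key=lambda r:np.linalg.norm(r[0]-near))
    return out
def tray_pose(c):
    k=max(blobs(mask(c,(60,80,40),(85,255,255)),800),key=cv2.contourArea)
    g=max(blobs(mask(c,(0,0,0),(180,255,45)),15),key=lambda q:0)if 0 else None
    return rect(c,k,.015)
E
python3 - <<'E'
from h import *
t=cam("top");s=cam("scene")
print("tray",tray_pose(t))
print("knob",tri(t,(383,290),s,(357,131)))
reach([.42,.34,.38],down(1.57+.6))
w=cam("wrist");cv2.imwrite("pics/rest.png",w[0]["pixels"][:,:,::-1])
np.savez("rest.npz",p=w[1],M=w[2])
reach([.42,.2,.25],down(wrapj([.42,.2,.25],[.822,.822-np.pi])))
w=cam("wrist");print([ [np.round(v,3) for v in r] for r in staples(w)])
print(proj(w,[.42,.203,.02]))
E
```

```text
tray (array([ 0.47816727, -0.00656535]), np.float64(2.9337437163115236), 186.15023803710938, 157.8481903076172)
knob [ 0.35271819 -0.35353615  0.17313085]
[[array([0.42 , 0.203]), np.float64(0.866), np.float64(62.868), np.float64(35.833)], [array([0.684, 0.14 ]), np.float64(1.476), np.float64(63.949), np.float64(36.919)]]
[[256.12372991 157.55785965]]
```

View pics/rest.png

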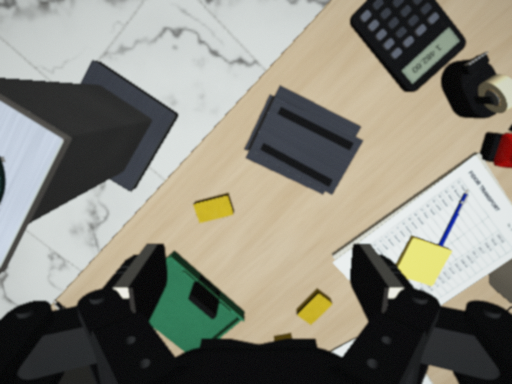

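The rest's strips run along the slope, with the stop at the robot-side end (px about (250,155) to (278,90)). The wrist and top detections agree within 1 mm, so I'll pick the first box and then look at the rest up close.

```bash
cat >> h.py <<'E'
TC=np.array([.4782,-.0066]);AL=np.deg2rad(-101.9)  # tray centre, heading
def tray_xy(x,y): return TC+np.array([np.cos(AL)*x-np.sin(AL)*y,np.sin(AL)*x+np.cos(AL)*y])
def pick(xy,a):
    y=wrapj([*xy,.2],[a,a-np.pi,a+np.pi]); 
    reach([*xy,.15],down(y)); line_to([*xy,.0],rate=.12,stop_force=15); grab(); sleep(.2)
    print("gap",current_finger_gap(),"F",current_finger_force(),"z",current_eef_pos()[2])
    line_to([*xy,.15],rate=.15); print("lifted gap",current_finger_gap())
def place(x,y):
    p=tray_xy(x,y); yaw=wrapj([*p,.2],[AL-np.pi/2,AL+np.pi/2])
    reach([*p,.15],down(yaw)); g=current_finger_gap()
    if g<.03: print("LOST",g);return
    line_to([*p,.0045],rate=.08,stop_force=8); print("place z",current_eef_pos()[2])
    release(); line_to([*p,.15])
E
python3 - <<'E'
from h import *
pick([.42,.203],.85)
place(40,-50) if 0 else place(.040,-.048)
reach([.40,.33,.30],down(1.57+.3))
w=cam("wrist");cv2.imwrite("pics/rest2.png",w[0]["pixels"][:,:,::-1]);np.savez("rest.npz",p=w[1],M=w[2],px=w[0]["pixels"],k=[w[0][i] for i in("fx","fy","cx","cy")])
t=cam("top");cv2.imwrite("pics/top1.png",t[0]["pixels"][:,:,::-1])
print(staples(t),tray_pose(t),current_time())
E
```

```text
gap 0.034293606458971115 F 61.518802642822266 z 0.000515052780224675
lifted gap 0.03426738281724871
place z 0.004985087131486175
[(array([ 0.4233306 , -0.03479496]), np.float64(2.9400081369856625), 61.52758026123047, 35.64262008666992), (array([0.6840108, 0.1401629]), np.float64(1.588741711147043), 60.24047088623047, 36.30364990234375), (array([0.69912213, 0.02592304]), np.float64(2.374025086059725), 61.56318664550781, 34.195281982421875)] (array([ 0.47817102, -0.00668182]), np.float64(2.93454452885131), 186.0830535888672, 157.8494873046875) 14.6333
```

View pics/rest2.png

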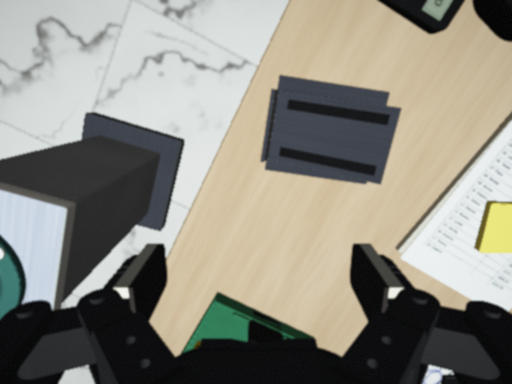

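The staple box landed in the tray where I wanted it. The rest fills px (262-400, 75-185), with the stop at the left. I'll pick the other two boxes and enlarge a crop of the rest.

```bash
python3 - <<'E'
from h import *
px=np.load("rest.npz")["px"][60:200,245:415,::-1]
px=cv2.convertScaleAbs(px,alpha=1.8,beta=10)
cv2.imwrite("pics/restc.png",cv2.resize(px,None,fx=4,fy=4,interpolation=cv2.INTER_CUBIC))
pick([.684,.140],1.53); place(.040,.048)
reach([.60,.1,.3],down(1.57)); w=cam("wrist")
r=staples(w,[.699,.026])[0];print(r)
pick(r[0],r[1]); place(-.004,0)
reach([.5,.25,.35],down(1.8))
t=cam("top");cv2.imwrite("pics/top2.png",t[0]["pixels"][100:330,150:350,::-1].repeat(2,0).repeat(2,1))
print(staples(t),tray_pose(t),current_time())
E
```

```text
gap 0.034694986482703805 F 60.56091785430908 z 0.0007148937230833097
lifted gap 0.03474326855142054
place z 0.005049994433513821
(array([0.69859967, 0.0264937 ]), np.float64(2.390554794313629), 65.56726837158203, 36.09098815917969)
gap 0.034569968117191416 F 61.593031883239746 z 0.0006126264050640637
lifted gap 0.0351485101253309
place z 0.00499097986379694
[(array([ 0.42647894, -0.02234475]), np.float64(2.9622591142093833), 61.671470642089844, 35.65251541137695), (array([0.48420105, 0.01084164]), np.float64(2.946025682626751), 61.786537170410156, 35.860313415527344), (array([ 0.52069299, -0.04138963]), np.float64(2.91453220483991), 61.548187255859375, 35.77273941040039)] (array([0.41754895, 0.56885345]), np.float64(0.4496618337285925), 369.63128662109375, 230.13926696777344) 35.75
```

View pics/restc.png

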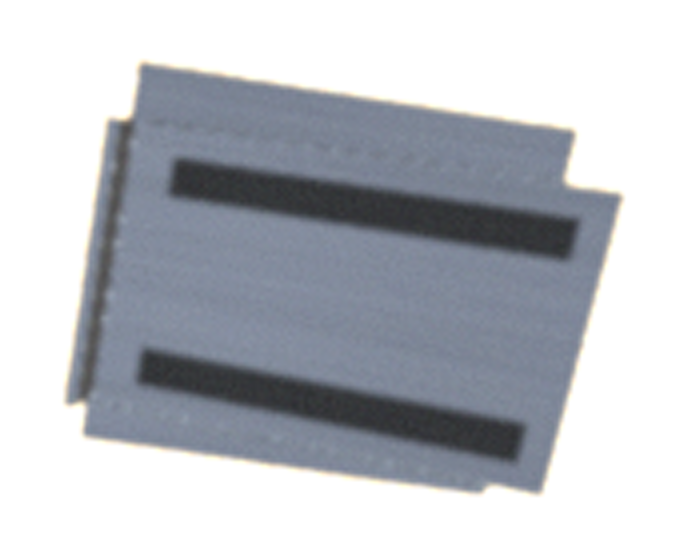

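View pics/top2.png

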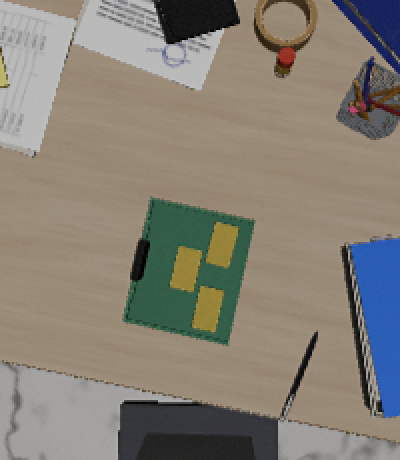

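All three are in the tray. In the crop, the stop foot runs (133,125) to (95,403), and the upper bed edge runs (620,197) to (542,492). Next is the rest pose, then opening the lid.

```bash
python3 - <<'E'
from h import *
d=np.load("rest.npz");f=dict(zip(("fx","fy","cx","cy"),d["k"]));c=(f,d["p"],d["M"])
P=lambda u:np.array(u)/4+[245,60]-.375
for nm,u,z in(("foot",[(133,125),(95,403)],.032),("top",[(620,197),(542,492)],.0816),("stoptop",[(108,120),(68,403)],.047)):
    X=onz(c,P(u),z);print(nm,np.round(X,4).tolist(),np.linalg.norm(X[1]-X[0]),"mid",X.mean(0),"dir",np.degrees(np.arctan2(*(X[1]-X[0])[[1,0]])))
# strips: slope plane unknown; direction from mid foot to mid top
a=onz(c,P([(133,125),(95,403)]),.032).mean(0);b=onz(c,P([(620,197),(542,492)]),.0816).mean(0)
print("up dir deg",np.degrees(np.arctan2(b[1]-a[1],b[0]-a[0])),"len",np.linalg.norm(b-a))
E
```

```text
foot [[0.4, 0.4116, 0.032], [0.4153, 0.324, 0.032]] 0.08888818499358464 mid [0.40764883 0.36782899 0.032     ] dir -80.14547788199839
top [[0.5333, 0.4315, 0.0816], [0.5466, 0.3464, 0.0816]] 0.08618091297162411 mid [0.53992447 0.38896365 0.0816    ] dir -81.12923695930502
stoptop [[0.3916, 0.4103, 0.047], [0.4056, 0.3242, 0.047]] 0.08720356234081993 mid [0.39863806 0.36727996 0.047     ] dir -80.75358585607745
up dir deg 9.077840268380925 len 0.14284144705444626
```

The rest origin is about (0.406, 0.368, 0.032), with up-slope heading 9.2°, and its sizes match the given ones. Now for the lid: refine the box yaw and the knob position.

```bash
python3 - <<'E'
from h import *
t=cam("top")
k=max(blobs(mask(t,(100,150,120),(115,255,255)),800),key=lambda k:k[:,0,1].mean())
ap=cv2.approxPolyDP(k,5,True)[:,0].astype(float);print(ap.tolist())
hi=onz(t,ap[np.argsort(ap[:,1])[:2]],.09);lo=onz(t,ap[np.argsort(ap[:,1])[2:]],.087+.23*np.sin(.24))
for e in(hi,lo):
    e=e[np.argsort(e[:,1])];v=e[1]-e[0];print(e.tolist(),np.linalg.norm(v),"theta",np.arctan2(-v[0],v[1]))
m=(hi.mean(0)-lo.mean(0));print("lid len dir",np.linalg.norm(m[:2]),np.arctan2(m[1],m[0]))
reach([.36,-.32,.33],down(.17))
w=cam("wrist");cv2.imwrite("pics/knob.png",w[0]["pixels"][:,:,::-1])
print("expected px",proj(w,[.3527,-.3535,.18]))
for q in blobs(mask(w,(0,0,0),(180,255,60)),100):
    (u,v),r=cv2.minEnclosingCircle(q);print((u,v),r,cv2.contourArea(q),onz(w,(u,v),.185))
E
```

```text
[[399.0, 212.0], [325.0, 223.0], [342.0, 308.0], [421.0, 297.0]]
[[0.5545229602844667, -0.4240255552813777, 0.09000000000000008], [0.519849255564932, -0.21994159387795006, 0.09000000000000008]] 0.2070085242232629 theta 0.16829220083369928
[[0.33225864189459975, -0.46119979244054493, 0.14167160407824086], [0.2991958041538461, -0.25705370984427184, 0.14167160407824086]] 0.20680612727594838 theta 0.16056259321037292
lid len dir 0.22455211703863684 0.1661737726542247
expected px [[290.73440055 188.53081784]]
(255.5, 334.0) 260.1562805175781 42679.5 [[ 0.18171321 -0.34764691  0.185     ]]
(290.6552429199219, 186.619140625) 13.099143981933594 493.0 [[ 0.35591585 -0.35225929  0.185     ]]
(156.5, 138.0) 31.988378524780273 201.0 [[ 0.38049926 -0.22198738  0.185     ]]
```

View pics/knob.png

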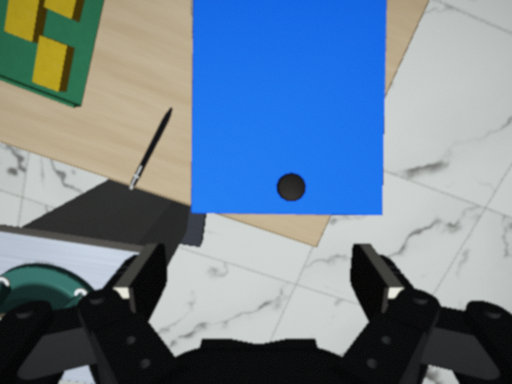

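The knob is at px (291,187), which matches the model: θ=0.166 and lid angle about 0.24. I'll open the lid by the knob.

```bash
cat >> h.py <<'E'
TH=.166;BX=np.array([np.cos(TH),np.sin(TH)]);BY=np.array([-np.sin(TH),np.cos(TH)])
H=np.array([.5375,-.322]);BC=H-.117*BX
def knob(phi):
    x=-.205*np.cos(phi)+.040*np.sin(phi);z=.085+.205*np.sin(phi)+.040*np.cos(phi)
    return np.array([*(H+x*BX),z])
def swing(a,b,n):
    for p in np.linspace(a,b,n+1)[1:]:
        line_to(list(knob(p)-[0,0,.019]),rate=.12)
        f=np.linalg.norm(current_contact_force())
        if f>25: print("force",p,f,current_contact_force())
E
python3 - <<'E'
from h import *
k=knob(.24)-[0,0,.019];print(k, knob(1.66))
reach([k[0],k[1],k[2]+.09],down(TH)); line_to(list(k),stop_force=12)
grab();sleep(.1);print(current_finger_gap(),current_finger_force(),current_eef_pos(),current_contact_force())
swing(.24,1.66,16)
print(current_finger_gap(),current_eef_pos(),current_contact_force())
release();sleep(.2)
p=current_eef_pos();line_to([p[0],p[1],.40])
reach([.5,.1,.4],down(1.5))
s=cam("scene");cv2.imwrite("pics/open.png",s[0]["pixels"][100:260,160:400,::-1].repeat(2,0).repeat(2,1))
print(current_time())
E
```

```text
[ 0.35049036 -0.35333192  0.15358256] [ 0.59480476 -0.31239906  0.2856215 ]
0.026133355020543973 58.77802799222991 [ 0.35020295 -0.35322911  0.15361311] [-1.15851227  1.82954203  1.57294979]
0.025497075357257114 [ 0.59347955 -0.3142967   0.26466896] [-2.07097153 -5.30722261 -8.27030931]
48.2417
```

View pics/open.png

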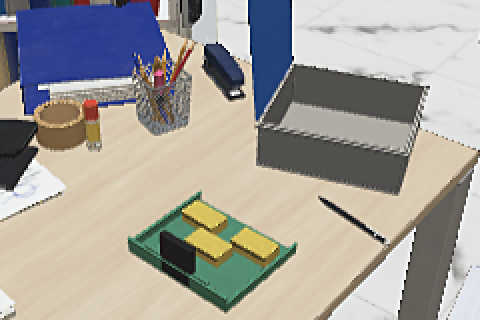

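The lid stands open and the three boxes are in the tray. Before grasping the tray, I'll check IK along the whole tray path.

```bash
cat >> h.py <<'E'
M0=R.from_matrix(np.array([[0,-1,0],[-1,0,0],[0,0,-1.]]))  # tray->tool axes (x_t=-y,y_t=-x,z_t=-z)
GRIP=np.array([-.073-.079,0,.033])                          # TCP relative to lip
def traytool(lip,al,tilt):
    r=R.from_euler('ZY',[al,tilt]); return list(np.array(lip)+r.apply(GRIP)),list((r*M0).as_quat())
AB=TH-np.pi/2
def boxp(x,y,z): return np.array([*(BC+x*BX+y*BY),z])
RO=np.array([.4065,.3675,.032]);AR=np.deg2rad(9.2+180)
REX=np.array([np.cos(AR-np.pi),np.sin(AR-np.pi),0])
E
python3 - <<'E'
from h import *
lip0=np.array([*tray_xy(.079,0),0]);print(lip0)
S=np.deg2rad(20);n=np.array([-np.sin(S)*REX[0],-np.sin(S)*REX[1],np.cos(S)])
up=np.cos(S)*REX+[0,0,np.sin(S)]
for nm,a in(("tray",(lip0,AL,0)),("lift",(lip0+[0,0,.15],AL,0)),("over",(boxp(-.005,.045,.13),AB,0)),("tip",(boxp(-.005,.045,.085),AB,.68)),
  ("back",(boxp(-.005,.16,.2),AB,0)),("mid",([.43,.15,.2],-2.4,0)),("rest",(RO+.06*n+.02*up,AR,S)),("rest0",(RO,AR,S))):
    p,q=traytool(*a);j=solve_ik(p,q);print(nm,np.round(p,3),None if j is None else np.round(j,2))
E
```

```text
[ 0.46190987 -0.08390221  0.        ]
tray [0.493 0.065 0.033] [ 0.02  0.1   1.76 -0.    1.28 -1.35]
lift [0.493 0.065 0.183] [ 0.02 -0.02  1.57 -0.    1.58 -1.35]
over [ 0.385 -0.148  0.163] [-0.5  -0.2   1.78 -0.    1.56 -2.24]
tip [ 0.394 -0.202  0.206] [-0.85  0.21  1.43  0.39  2.08 -2.5 ]
back [ 0.366 -0.034  0.233] [-0.25 -0.33  1.74 -0.    1.73 -1.99]
mid [0.542 0.253 0.233] [ 0.34  0.19  1.25 -0.    1.7  -0.4 ]
rest [0.535 0.388 0.178] [ 0.62  0.14  1.45 -0.16  1.23  0.49]
rest0 [0.536 0.389 0.115] [ 0.62  0.19  1.53 -0.17  1.11  0.51]
```

```bash
cat >> h.py <<'E'
def tgo(lip,al,tilt,rate=.12):
    p,q=traytool(lip,al,tilt); line_to(p,rate=rate,rotation=q)
def st(n): print(n,"gap %.4f F %.1f"%(current_finger_gap(),current_finger_force()),np.round(current_contact_force(),1),"t %.1f"%current_time())
E
python3 - <<'E'
from h import *
lip0=np.array([*tray_xy(.079,0),0.])
p,q=traytool(lip0+[0,0,.1],AL,0); reach(p,q)
tgo(lip0+[0,0,.001],AL,0); grab(); sleep(.3); st("grab")
tgo(lip0+[0,0,.03],AL,0,.06); st("lift30")
w=cam("wrist")
tgo(lip0+[0,0,.15],AL,0,.1); st("lift")
t=cam("top");print(staples(t))
s=cam("scene");cv2.imwrite("pics/lift.png",s[0]["pixels"][60:300,160:420,::-1].repeat(2,0).repeat(2,1))
E
```

```text
grab gap 0.0114 F 59.4 [0.8 3.7 5.2] t 51.5
lift30 gap 0.0114 F 58.5 [-0.9  1.  -3.7] t 52.2
lift gap 0.0117 F 58.5 [ 1.1  0.1 -3.7] t 53.6
[(array([ 0.41152701, -0.03274491]), np.float64(2.94247315889064), 70.20000457763672, 40.669677734375), (array([0.47767828, 0.00459828]), np.float64(2.934890606634966), 70.05662536621094, 40.69761276245117), (array([ 0.51909039, -0.05539373]), np.float64(2.894787661676117), 70.34921264648438, 40.607704162597656)]
```

View pics/lift.png

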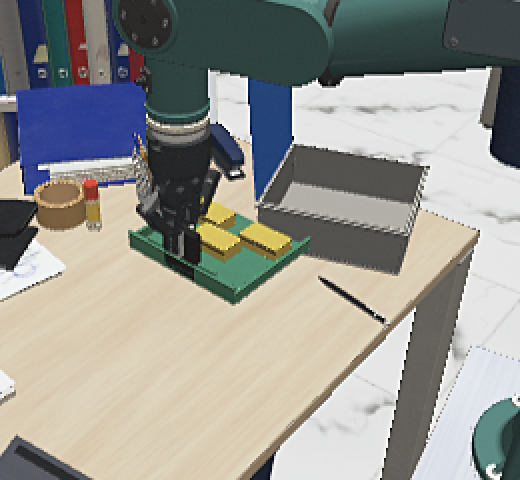

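The tray is lifted level with all three aboard: 3.7 N, about the expected load. I'll carry it over the box, check the lip, and tip.

```bash
python3 - <<'E'
from h import *
A=AB-.08
l0=boxp(-.005,.16,.16);tgo(l0,(AL+A)/2,0,.1);st("pre")
tgo(boxp(-.005,.045,.14),A,0,.08);st("over")
s=cam("scene");cv2.imwrite("pics/over.png",s[0]["pixels"][60:300,160:420,::-1].repeat(2,0).repeat(2,1))
t=cam("top")
k=max(blobs(mask(t,(60,80,40),(85,255,255)),500),key=cv2.contourArea)
print("tray poly@.14",np.round(onz(t,cv2.approxPolyDP(k,4,True)[:,0],.145)[:,:2],3).tolist())
print("expect lip ends",[np.round(boxp(-.005,.045,.14)[:2]+sg*.093*np.array([-np.sin(A),np.cos(A)]),3) for sg in(1,-1)])
E
```

```text
pre gap 0.0112 F 58.5 [-1.1  0.7 -3.1] t 55.2
over gap 0.0110 F 58.5 [ 0.8 -0.3 -4.9] t 56.8
tray poly@.14 [[0.359, -0.295], [0.502, -0.29], [0.486, -0.133], [0.431, -0.138], [0.437, -0.165], [0.426, -0.146], [0.41, -0.152], [0.413, -0.17], [0.437, -0.165], [0.416, -0.178], [0.435, -0.193], [0.438, -0.227], [0.381, -0.246], [0.392, -0.274]]
expect lip ends [array([ 0.502, -0.29 ]), array([ 0.317, -0.306])]
```

View pics/over.png

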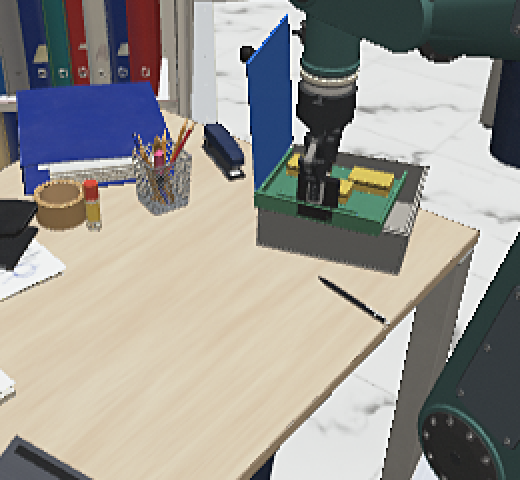

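The lip end matches the expected position to the millimetre, at (0.502, -0.290). Now I tip.

```bash
python3 - <<'E'
from h import *
A=AB-.08
for f in np.linspace(0,1,8)[1:]:
    tgo(boxp(-.005,.045,.14-.052*f),A,.66*f,.12)
st("tipped");sleep(1.2)
t=cam("top");s=cam("scene")
print("yel top",[r[0] for r in staples(t)])
cv2.imwrite("pics/tip.png",s[0]["pixels"][60:300,160:420,::-1].repeat(2,0).repeat(2,1))
cv2.imwrite("pics/tipt.png",t[0]["pixels"][180:330,280:440,::-1].repeat(3,0).repeat(3,1))
E
```

```text
tipped gap 0.0117 F 59.2 [-0.2  1.2 -0.7] t 58.6
yel top [array([ 0.45616116, -0.32634915])]
```

View pics/tip.png

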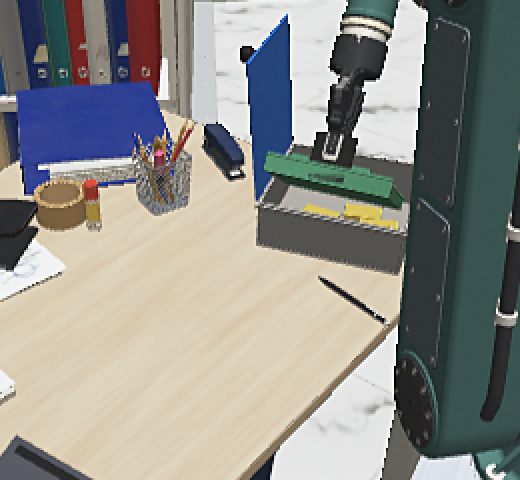

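The tray is empty and the boxes lie inside the supply box. I'll back off level and carry the tray to a hover above the rest.

```bash
cat >> h.py <<'E'
S=np.deg2rad(20);N=np.array([-np.sin(S)*REX[0],-np.sin(S)*REX[1],np.cos(S)]);UP=np.cos(S)*REX+[0,0,np.sin(S)]
def rp(u,n,v=0): return RO+u*UP+n*N+v*np.array([-REX[1],REX[0],0])
E
python3 - <<'E'
from h import *
A=AB-.08
for f in (.66,.33,0):
    tgo(boxp(-.005,.045,.19-.1*f),A,.66*f,.12)
tgo(boxp(-.005,.17,.22),A,0,.15);st("back")
t=cam("top");cv2.imwrite("pics/tipt.png",t[0]["pixels"][180:330,280:440,::-1].repeat(3,0).repeat(3,1))
for k in blobs(mask(t,*YEL),30): print("yel",k.reshape(-1,2).mean(0),rect(t,k,.024))
p,q=traytool([.40,.13,.22],-2.4,0);reach(p,q)
p,q=traytool(rp(.03,.09),AR,S);reach(p,q);st("hover")
tgo(rp(.012,.03),AR,S,.08);st("low")
s=cam("scene");cv2.imwrite("pics/hov.png",s[0]["pixels"][180:384,80:400,::-1].repeat(2,0).repeat(2,1))
t=cam("top");k=max(blobs(mask(t,(60,80,40),(85,255,255)),300),key=cv2.contourArea)
ap=cv2.approxPolyDP(k,4,True)[:,0];print(ap.tolist())
r=R.from_euler('ZY',[AR,S]);L=rp(.012,.03)
for nm,v in(("lipR",[0,.093,.003]),("lipL",[0,-.093,.003]),("lip wall tops",[0,.093,.018]),("",[0,-.093,.018]),("rear",[-.158,.093,.026]),("rear",[-.158,-.093,.026])):print(nm,proj(t,L+r.apply(v)))
E
```

```text
back gap 0.0117 F 59.1 [ 0.4 -0.7 -2. ] t 62.0
yel [366.91262136 274.37864078] (array([ 0.37592911, -0.35281293]), np.float64(0.33988746543898957), 87.1953353881836, 74.84186553955078)
yel [357.40983607 246.16393443] (array([ 0.45626352, -0.32539279]), np.float64(0.0005774913330542397), 58.561065673828125, 31.978755950927734)
hover gap 0.0118 F 59.1 [ 0.3  0.  -2.6] t 64.2
low gap 0.0112 F 59.1 [ 0.4  0.3 -1.9] t 65.2
[[44, 232], [38, 240], [43, 243], [37, 248], [40, 254], [34, 243], [24, 260], [13, 258], [20, 265], [10, 263], [19, 284], [27, 289], [29, 280], [35, 290], [30, 288], [37, 289], [43, 280], [34, 279], [45, 278], [50, 271], [39, 272], [50, 264], [67, 284], [86, 323], [51, 349], [45, 347], [36, 323], [35, 336], [42, 336], [46, 356], [61, 367], [51, 353], [56, 343], [55, 349], [63, 354], [65, 347], [68, 353], [87, 340], [85, 334], [95, 331], [98, 336], [101, 331], [104, 347], [98, 348], [100, 341], [94, 346], [97, 356], [90, 359], [95, 361], [87, 360], [88, 348], [86, 361], [81, 357], [86, 350], [77, 357], [76, 371], [82, 360], [86, 372], [71, 370], [70, 375], [77, 376], [71, 383], [77, 383], [77, 377], [79, 383], [87, 383], [89, 368], [95, 378], [90, 383], [97, 383], [97, 378], [118, 383], [105, 359], [114, 358], [112, 349], [104, 347], [109, 348], [108, 334], [93, 325]]
lipR [[148.00766535 254.30066167]]
lipL [[ 83.20551515 263.41384523]]
lip wall tops [[146.85154871 256.43103206]]
 [[ 81.22818657 265.65749168]]
rear [[134.17592734 203.53596479]]
rear [[ 65.63444528 213.23690519]]
```

View pics/hov.png

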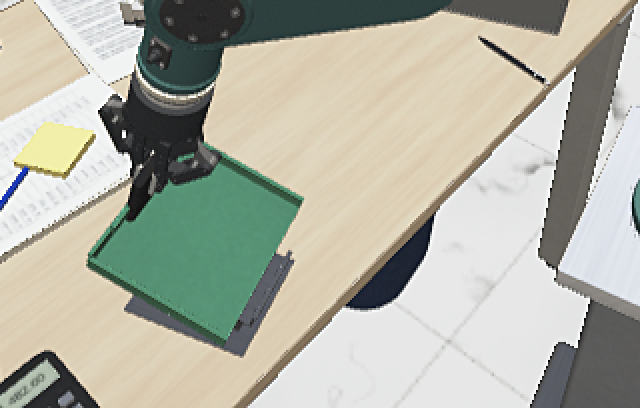

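The tray hovers over the rest. In full scene pixels its lip corners are about (231,280) and (194,351). I'll compare those with the projection and then lower.

```bash
python3 - <<'E'
from h import *
s=cam("scene");r=R.from_euler('ZY',[AR,S]);L=rp(.012,.03)
print(proj(s,L+r.apply([[0,.093,.018],[0,-.093,.018],[0,.093,0],[0,-.093,0]])))
print(proj(s,[rp(0,0,.045),rp(0,0,-.045)]))
for n in (.015,.006):
    tgo(rp(.008,n),AR,S,.05)
p,q=traytool(rp(.006,-.006),AR,S)
print("touch",line_to(p,rate=.02,stop_force=4)); st("bed")
r0=np.array(current_eef_pos()); tcp0=np.array(traytool(rp(0,0),AR,S)[0]);d=r0-tcp0;print("n",d@N,"u",d@UP)
print("stop",line_to(list(r0-.016*UP),rate=.02,stop_force=5));st("slid")
d=np.array(current_eef_pos())-tcp0;print("n",d@N,"u",d@UP)
s=cam("scene");cv2.imwrite("pics/bed.png",s[0]["pixels"][180:384,80:400,::-1].repeat(2,0).repeat(2,1))
E
```

```text
[[232.22933705 278.18751495]
 [193.44112235 348.37023698]
 [230.12406872 282.30211156]
 [191.56395619 352.1250744 ]]
[[204.5520099  340.9937682 ]
 [222.59776893 307.41554244]]
touch True
bed gap 0.0112 F 59.9 [-1.6  0.6  5.7] t 66.5
n 0.0016774261699343345 u 0.007768505611183321
stop True
slid gap 0.0116 F 59.7 [ 0.7 -0.1  1.2] t 67.0
n 0.0017314453292858272 u 0.00060296070863126
```

View pics/bed.png

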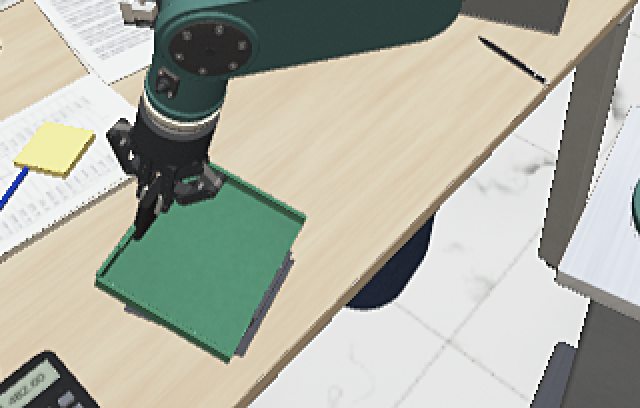

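The tray touched the bed and then the stop, within 1-2 mm of the computed pose. I'll release it and close the lid.

```bash
python3 - <<'E'
from h import *
release();sleep(.3);p=np.array(current_eef_pos());line_to(list(p+.1*N),rate=.12)
p=current_eef_pos();line_to([p[0],p[1],.40])
reach([.45,.0,.42],down(TH+.8))
k=knob(1.65)-[0,0,.019]
reach([k[0],k[1],.40],down(TH)); line_to(list(k),rate=.12,stop_force=12)
grab();sleep(.1);st("knob")
swing(1.65,.1,16);st("near")
print(line_to(list(knob(.0)-[0,0,.021]),rate=.05,stop_force=12));st("shut");print(current_eef_pos(),knob(0))
release();sleep(.2);p=current_eef_pos();line_to([p[0],p[1],.30])
reach([.30,.0,.42],down(1.57))
t=cam("top");s=cam("scene")
cv2.imwrite("pics/fin.png",np.vstack([t[0]["pixels"][110:384,60:460],s[0]["pixels"][100:384,60:460]])[:,:,::-1])
for k in blobs(mask(t,(100,150,120),(115,255,255)),800):print(cv2.approxPolyDP(k,5,True)[:,0].tolist())
h=proj(t,[[*(BC+a*.1175*BX+b*.105*BY),.09] for a,b in((1,1),(1,-1),(-1,-1),(-1,1))]);print("closed exp",h)
E
```

```text
knob gap 0.0256 F 58.8 [ 1.5 -5.3  0.6] t 75.1
near gap 0.0255 F 65.4 [-8.9 -5.   3.1] t 80.1
True
shut gap 0.0260 F 65.8 [-1.5  0.4  5.5] t 80.6
[ 0.33272239 -0.35596834  0.10453532] [ 0.33531801 -0.35587393  0.125     ]
[[399, 213], [325, 223], [338, 307], [413, 296]]
closed exp [[324.42984408 222.70129761]
 [399.52390627 211.7146487 ]
 [414.68040022 297.16446075]
 [338.20197323 308.24696632]]
```

View pics/fin.png

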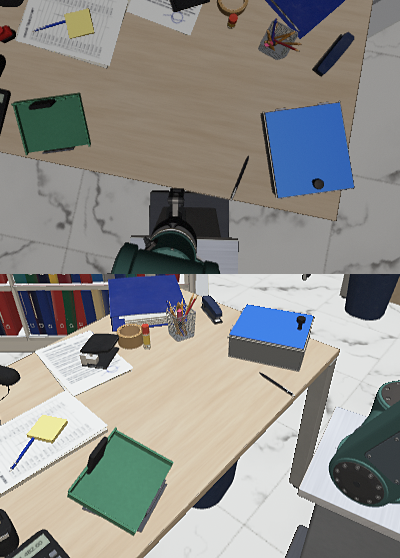

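The lid is shut, the desk is clear, and the cup and glue are in place. One last check: does the parked tray sit where it should?

```bash
python3 - <<'E'
from h import *
r=R.from_euler('ZY',[AR,S])
for n in("top","scene"):
    c=cam(n);k=max([b for b in blobs(mask(c,(60,80,40),(85,255,255)),800) if (b.reshape(-1,2).mean(0)[0]<230)],key=lambda b:cv2.contourArea(b) if b[:,0,1].max()<370 or n=="scene" else 0)
    print(n,cv2.approxPolyDP(k,4,True)[:,0].tolist())
    print(np.round(proj(c,rp(0,0)+r.apply([[0,.093,.018],[0,-.093,.018],[-.158,-.093,.026],[-.158,.093,.026]])),1).tolist())
t=cam("top");print([r[0] for r in staples(t)])
w=cam("wrist")
E
```

```text
top [[138, 204], [102, 209], [116, 209], [108, 218], [90, 220], [88, 216], [99, 210], [71, 214], [86, 264], [75, 215], [88, 261], [149, 255]]
[[150.0, 256.1], [86.1, 265.0], [71.2, 214.1], [137.8, 204.7]]
scene [[175, 254], [163, 282], [149, 300], [146, 292], [128, 322], [193, 360], [232, 288]]
[[233.3, 287.5], [195.6, 357.6], [128.1, 316.1], [175.2, 252.7]]
[]
```

Both views agree with the seated pose, so I'm handing in.

```bash
python3 -c "
from workcell import *
print(current_time());print(finish_job())"
```

```text
84.6
the job is handed in; nothing more can be done
None
```

The job is handed in at 84.6 s: the three staple boxes present (no highlighter was found) are in the supply box with its lid closed, and the empty tray is parked on the rest against its stop.

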